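Load the slide dryer from the drip rail

TASK

The stained slides have finished dripping. Lift the carrier that holds the glass slides off the drip rail (the empty carrier stays hanging), lower it upright, without dropping it, into the well of the slide dryer until it stands on the well's floor, and put the hood squarely over it so that its rim sits down on the dryer's deck around the collar. Then start the dryer: turn the spring-return knob clockwise to its stop and let go so that it springs back; leave the other things on the bench alone.

Things in the scene. Friction and masses are not known exactly. Their poses are not given: they have to be found in the camera images.
- slide_carrier: Loaded carrier: steel basket 50 x 88 mm (x, y), upright glass slides with white ends, up to z = 32 mm. A strap rises at x = -23 mm and bends into an inverted-V hook (peak x = 0); its lip, on the +x side, ends at z = 61 mm. On the peak a black grip tab: 10 mm thick (x), 28 wide (y), z = 76 to 110 mm. Origin: centre of underside. x, y along the stand's. Hangs near either end of the rail.
- carrier_hook (a point): The peak of the loaded carrier's hook, where the rail's centre is while it hangs: 66 mm above the carrier's underside. To take it off: raise it 15 to 22 mm (28 mm are free between slides and rail), then draw it 40 to 50 mm towards the carrier's -x (towards the robot) and lift away. Axes as the carrier's.
- empty_carrier: Empty carrier: same basket, strap, hook and tab, but no slides; hangs near the other end of the rail and must stay hanging there. Origin: centre of underside.
- drip_stand: Drip stand, fixed: steel tray 86 x 262 x 12 mm (x, y, z), two posts at y = +-118 mm and a 10 mm thick level rail along its y axis at x = 0, its centre 92 mm above the worktop. Carriers hang near y = +-56 mm. Origin: centre of the tray's underside, on the worktop.
- dryer: Slide dryer, fixed: white cabinet, x from -91 to +105 mm, y +-73 mm, deck (top) 85 mm above the worktop. A rectangular well, 62 x 100 mm (x, y), goes down through the deck, centred at x = +50 mm; a steel collar, 74 x 112 mm outside, stands 6 mm above the deck round its mouth. The knob is at x = -52 mm. Origin: on the worktop; x points away from the robot.
- well_floor (a point): Centre of the floor of the dryer's well, 20 mm above the worktop, 65 mm below the deck. Axes as the dryer's; the carrier's x axis goes along this x axis, either way round (6 mm to spare on each side).
- hood_seat (a point): Centre of the well's mouth at deck height, 85 mm above the worktop: the hood's origin comes here when the hood is on. Axes as the dryer's.
- hood: Hood: grey sheet-metal cover, open below, 88 x 126 mm (x, y), 58 mm high, walls 3 mm (82 x 120 mm inside, 55 deep), black bridge handle on top; it stands on the worktop, open side down. It goes over the collar with 4 mm to spare on each side, long side along the dryer's y. Origin: centre of its lower rim. About 0.24 kg.
- hood_handle (a point): Centre of the hood's handle bar, 82 mm above the rim: bar 12 mm thick (x), 60 mm long (y), 12 mm high, 18 mm free space under it. Axes as the hood's.
- start_knob (a joint): Angle of the dryer's start knob: 0 at rest, 1.05 at the stop, grows as it is turned clockwise seen from above; a spring (about 0.05 to 0.17 N m) turns it back to 0 when let go.
- knob_grip (a point): On the knob's vertical axis, 109 mm above the worktop, at the middle of the black grip bar: 10 mm thick (this y), 36 mm long (this x), from z = 95 to 117 mm over the worktop, on an 18 mm radius skirt. The axes turn with the knob; at rest x is the dryer's x.
- petri: Bystander: closed petri dish, 64 mm wide, 15 mm high, lying on the worktop. Origin: centre of underside.
- forceps: Bystander: steel forceps, 16 x 116 x 8 mm, lying on the worktop near its front edge. Origin: centre of underside.
- timer: Bystander: white digital timer with three keys, 66 x 66 x 19 mm. Origin: centre of underside.
- stain_bottle: Bystander: amber bottle with black cap, 50 mm wide, 85 mm high, at the back. Origin: centre of underside.
- beaker: Bystander: plastic beaker, 64 mm wide, 74 mm high, at the back. Origin: centre of underside.
- label_tape: Bystander: roll of tape, 60 mm wide, 13 mm high, at the back. Origin: centre of underside.

How it is judged:
By the outcome, as a careful person would: the job done as asked, in the order asked, and still so for the second after the job is handed in, with the robot touching nothing.
It also fails if it takes over 64 s, if anything falls off the work surface, if the arm or the gripper's body presses on something with over 40 N, if the wrist force passes 120 N, or if a joint passes its speed limit or range.

ROBOT

A 7-joint arm with a two-finger parallel gripper is mounted at the origin on a cart in front of the work surface, level with it; the furniture and walls round the work are solid. World frame = base frame: x ahead of the robot, y to its left, z up, the work surface at z = 0. Lengths are in m, angles in degrees, forces in N, time in s.
With the tool pointing down it reaches from about 0.425 to 0.825 m from the base axis. Payload 3.6 kg.
Tool frame: the origin (TCP) lies midway between the tips of the shut fingers; the grasp point (between the pads) lies 19 mm behind it; z points along the fingers, y is the line along which they close (so a half turn about z gives the same grasp; the last joint's range is limited). The gripper opens to 85 mm and grips with 20 to 120 N. Pads are 22 mm wide; open, the fingers measure 114 mm over their backs; the gripper's body (76 mm by 85 mm) begins 54 mm behind the grasp point. The pads swing forward as they close: fully open they stand 13 mm farther back than shut.
Start: joints at [71.247, 35.231, -0.722, 81.555, 0.464, 63.22, -2.315], TCP at [0.193, -0.621, 0.231] pointing down, gripper open.
Joint ranges: [-178.69, 178.69], [-17.37, 117.87], [-77.05, 75.6], [15.02, 138.74], [-78.02, 258.01], [0.78, 113.62], [-162.83, 162.83]. Speed limits (degrees/s): [159.86, 159.86, 180, 180, 180, 180, 180].

INTERFACE

Orientations are given as [roll, pitch, yaw] about the fixed x, y, z axes, in that order (R = Rz(yaw) Ry(pitch) Rx(roll)).
In Python, from rig import read_state, optics, ticket gives the robot as it stands.
- The arm moves only by the tool jog_arm, never from a script. Its argument "deltas" is a list of rows, each an object with "slide": the shift along the tool's x, y, z in cm, a list of three; "turn": the turn about the tool's z in rad; "gripper": the opening, from 0 (shut) to 1 (fully open). A call has 1 to 5 rows; each row shifts and turns the commanded pose from where the row before left it, along the tool's axes as they then stand; what a row does not reach is not made up. A row lasts 1/8 s, in which the tool goes at most 62.5 mm and 10.7 degrees, less where a joint would pass 70% of its speed; a pose out of reach is approached as far as the arm can. A call with a gripper value outside its range is refused whole. The fingers move at their own pace and stop on an object; the grip force is fixed at half the most. Time passes only in rows, so rows that do not move let the fingers close. It gives the time, the measured TCP pose, the force, the opening and the grip force at its end, in the units of the state.
- read_state(): the state, without advancing time (a new reading comes with each control period).
- optics.get_image(name): name is "scene" or "top"; returns a dict with "pixels" (384x512x3 uint8, red, green, blue), "fx", "fy", "cx", "cy" (pixels), "k1" (the pictures are not rectified: a ray, as slopes to the right and down, at radius r is drawn at 1 + k1 r^2 times it, then the intrinsics apply), "R" (3x3) and "t" (3): a world point X has camera coordinates R X + t. Camera axes: x right, y down, z forward; pixel columns grow to the right and rows downward; lengths in m; the calibration is good to about 2 mm. A picture is of the moment at which its call begins. There is no depth.
- ticket.job_done(): hands the job in; it is judged then, once.
The state is a dict: "t": time; "qpos": joint angles; "qvel": joint speeds; "joint_efforts": joint torques, N m; "tool_pos": TCP position; "tool_rot": TCP orientation; "ft_force": force on the tool from outside, world axes, zero at the start; "moment": the same for the moment, N m; "finger_gap": opening from 0.0 (shut) to 1.0 (fully open); "finger_force": force on a finger pad.
Only numpy, scipy, OpenCV 4.12 (cv2) and the standard library are available. Lean on these libraries where they do the work, as an engineer would, in place of code of your own. Each camera call takes 0.05 s, during which the arm holds its last target. There are 200 camera calls.

## Working session

There is one attempt and no reset: what is moved stays moved. The work goes in short steps, Python scripts to look and compute and a tool call to move; the robot and the scene stay as the last step left them, time stands still between calls to the robot, and variables do not carry over. Pictures are saved under pics/ and viewed, at most 13 in all, crops included, and the job is handed in when it is done.

Besides the shell and the picture viewer there is one more tool, called as name([rows], argument=value, ...), one row to a line, values as JSON. jog_arm: Moves the arm, as the interface text tells. Its arguments: {"type":"object","properties":{"deltas":{"type":"array"}},"required":["deltas"]}

```bash
mkdir -p pics
cat > h.py <<'E'
import numpy as np, cv2
from rig import read_state, optics, ticket
def grab(n):
    im=optics.get_image(n); im={k:(np.array(v) if k in('R','t','pixels') else v) for k,v in im.items()}
    im['bgr']=cv2.cvtColor(im['pixels'],cv2.COLOR_RGB2BGR); return im
def ray(im,u,v):
    xd=np.array([(u-im['cx'])/im['fx'],(v-im['cy'])/im['fy']]); x=xd.copy()
    for _ in range(20): x=xd/(1+im['k1']*(x@x))
    d=im['R'].T@np.r_[x,1]; return -im['R'].T@im['t'],d
def onz(im,u,v,z):
    c,d=ray(im,u,v); return c+d*(z-c[2])/d[2]
def proj(im,X):
    p=im['R']@np.array(X)+im['t']; s=p[:2]/p[2]; s=s*(1+im['k1']*(s@s)); return s*[im['fx'],im['fy']]+[im['cx'],im['cy']]
E
python3 - <<'E'
from h import *
for n in('scene','top'):
    im=grab(n); cv2.imwrite(f'pics/{n}0.png',cv2.resize(im['bgr'],(800,600),interpolation=cv2.INTER_CUBIC)); np.save(f'pics/{n}0.npy',im,allow_pickle=True)
    print(n,-im['R'].T@im['t'],im['fx'],im['k1'])
print(read_state())
E
```

```text
scene [0.07132415 0.34782007 0.8538658 ] 398.8935922331694 -0.13811780999961012
top [ 0.25849169 -0.06505201  1.47519051] 496.0398346749475 -0.10092365009261102
{'t': 0.1, 'qpos': array([71.24857916, 35.2843484 , -0.72423503, 81.63151081,  0.46276881,
       63.21945236, -2.31481062]), 'qvel': array([ 0.06675727, -0.14919777,  0.04872864, -0.25772374, -0.04209343,
       -0.07229342, -0.04893651]), 'joint_efforts': array([ 2.34732361e-03, -4.70376921e+01,  2.60266475e-01, -1.71568501e+01,
        1.00048928e-02,  5.89362695e-03, -1.36215536e-05]), 'tool_pos': array([ 0.19239621, -0.62015848,  0.2302503 ]), 'tool_rot': array([-1.79867500e+02, -3.36549083e-04,  1.72372862e+01]), 'ft_force': array([ 0.680256  , -0.45794751, -0.17202789]), 'moment': array([-0.02058022,  0.0163291 , -0.01769048]), 'finger_force': 0.0, 'finger_gap': 0.9971596067884468}
```

View pics/scene0.png

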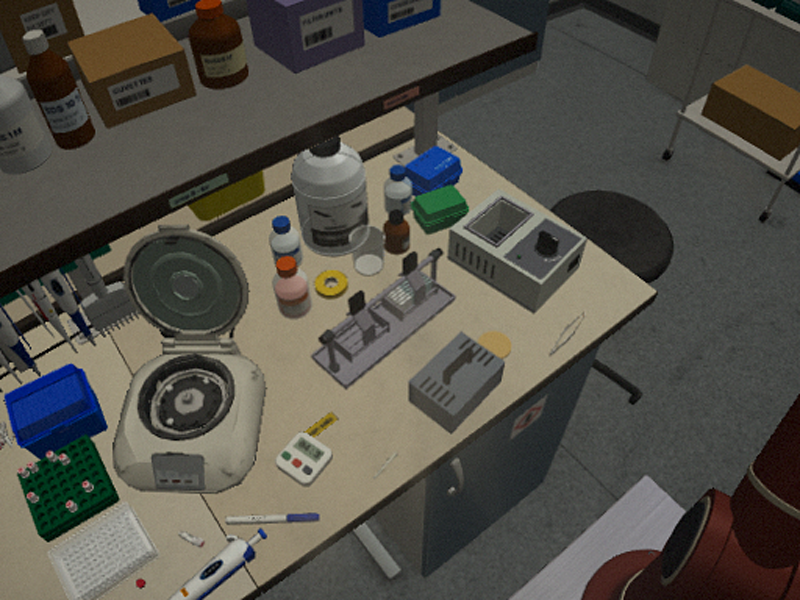

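View pics/top0.png

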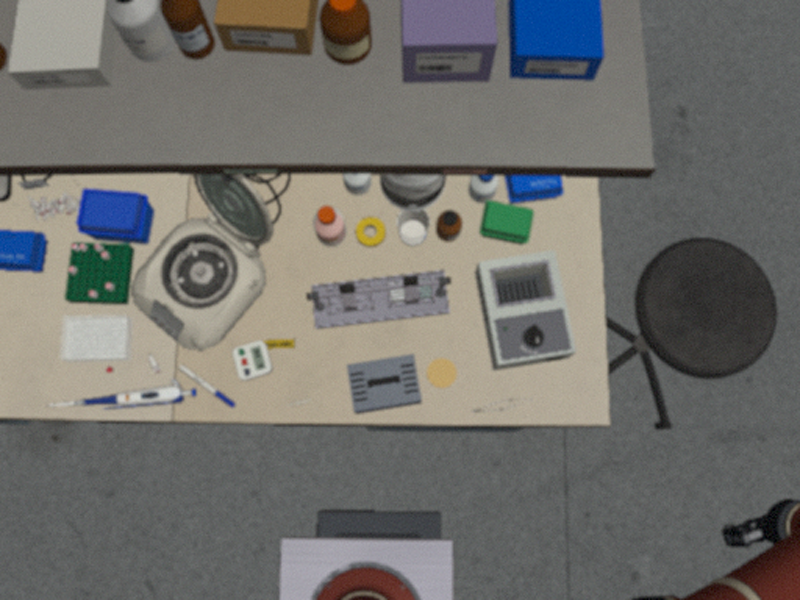

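The loaded carrier (white slides) is the right-hand one: top ≈(408,293), scene ≈(410,290). The empty one is on the left. The dryer is at top ≈(525,310), with its knob at (533,337). The hood is at top ≈(385,382), the petri dish at (441,373) and the forceps at (503,405). I'll crop and enlarge for precise corners.

Run:
```python
from h import *
t=np.load('pics/top0.npy',allow_pickle=True).item(); s=np.load('pics/scene0.npy',allow_pickle=True).item()
c=t['bgr'][155:275,190:372]; cv2.imwrite('pics/topc.png',cv2.convertScaleAbs(cv2.resize(c,None,fx=4.3,fy=4.3,interpolation=cv2.INTER_CUBIC),alpha=1.5))
c=s['bgr'][115:280,190:380]; cv2.imwrite('pics/scec.png',cv2.convertScaleAbs(cv2.resize(c,None,fx=3.6,fy=3.6,interpolation=cv2.INTER_CUBIC),alpha=1.5))
```

```text
(no output)
```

View pics/topc.png

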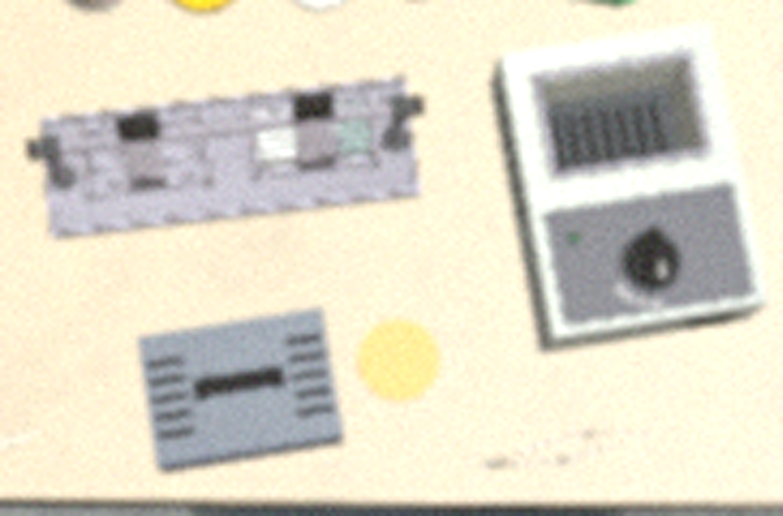

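View pics/scec.png

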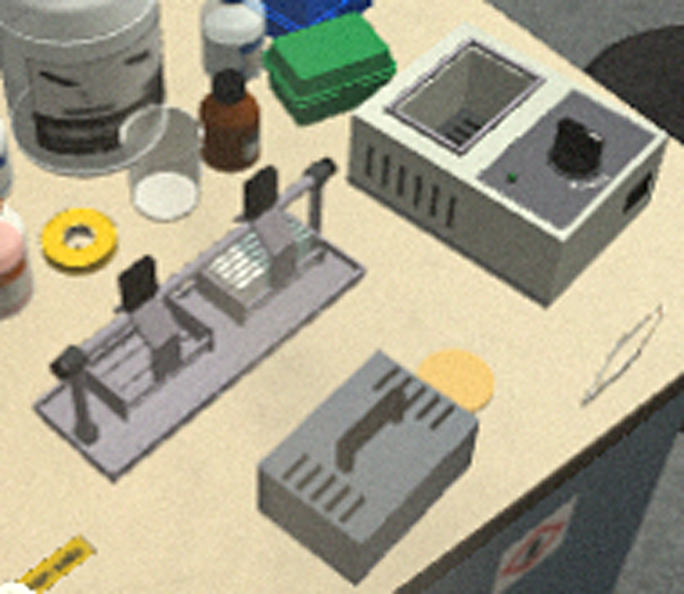

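The top crop shows the tabs at (138,126) and (313,105) and the hood corners at (142,338), (320,310), (342,440) and (163,470). It shows the dryer deck too, with the knob at (651,260). The scene crop shows the collar corners at (387,108), (470,38), (545,80) and (460,153). I'll cast rays from both views and cross-check.

```bash
cat >> h.py <<'E'
def mrect(im,mask,z):
    cs=cv2.findContours(mask.astype(np.uint8),cv2.RETR_EXTERNAL,cv2.CHAIN_APPROX_NONE)[0]
    c=max(cs,key=cv2.contourArea)[:,0]
    P=np.array([onz(im,u,v,z)[:2] for u,v in c]); r=cv2.minAreaRect((P*1000).astype(np.float32)); return r,c.mean(0),len(c)
def blob(im,x0,y0,x1,y1,thr,lo=False):
    g=cv2.GaussianBlur(im['bgr'],(3,3),0).max(2); m=np.zeros(g.shape,bool); m[y0:y1,x0:x1]=g[y0:y1,x0:x1]<thr
    n,l,st,ce=cv2.connectedComponentsWithStats(m.astype(np.uint8)); k=1+np.argmax(st[1:,4]); return l==k,ce[k],st[k]
def tri(a,ua,b,ub):
    c1,d1=ray(a,*ua);c2,d2=ray(b,*ub);d1/=np.linalg.norm(d1);d2/=np.linalg.norm(d2)
    k=np.linalg.lstsq(np.c_[d1,-d2],c2-c1,rcond=None)[0]; p,q=c1+k[0]*d1,c2+k[1]*d2; return (p+q)/2,np.linalg.norm(p-q)
def T(x,y): return ((x+.5)/4.3-.5+190,(y+.5)/4.3-.5+155)
def S(x,y): return ((x+.5)/3.6-.5+190,(y+.5)/3.6-.5+115)
E
python3 - <<'E'
from h import *
np.set_printoptions(precision=4,suppress=True)
t=np.load('pics/top0.npy',allow_pickle=True).item(); s=np.load('pics/scene0.npy',allow_pickle=True).item()
def quad(name,im,f,pts,z):
    P=np.array([onz(im,*f(*p),z)[:2] for p in pts]); e=np.diff(np.r_[P,P[:1]],axis=0)
    print(name,'c',P.mean(0),'len',np.linalg.norm(e,axis=1),'ang',np.degrees(np.arctan2(e[:,1],e[:,0])))
quad('deckT',t,T,[(500,62),(712,28),(763,298),(545,342)],.085)
quad('deckS',s,S,[(352,120),(472,27),(666,137),(560,240)],.085)
quad('collarS',s,S,[(387,108),(470,38),(545,80),(460,153)],.091)
quad('collarT',t,T,[(533,73),(690,50),(712,152),(555,178)],.091)
quad('hoodT',t,T,[(142,338),(320,310),(342,440),(163,470)],.058)
quad('hoodS',s,S,[(259,465),(380,351),(477,427),(361,540)],.058)
quad('trayT',t,T,[(42,122),(403,78),(418,195),(57,237)],.012)
quad('trayS',s,S,[(36,407),(280,207),(365,268),(113,478)],.012)
for n,a,b in [('loadtab',(313,105),(261,190)),('emptytab',(138,126),(138,283)),('knob',(651,260),(580,146)),('handle',(239,383),(372,428))]:
    # refine by dark-blob centroid
    ta,sb=T(*a),S(*b); thr=95
    m1,c1,s1=blob(t,int(ta[0]-13),int(ta[1]-9),int(ta[0]+14),int(ta[1]+10),60)
    m2,c2,s2=blob(s,int(sb[0]-15),int(sb[1]-15),int(sb[0]+16),int(sb[1]+16),45)
    print(n,ta,c1,s1,sb,c2,s2,'click',*tri(t,ta,s,sb),'blob',*tri(t,c1,s,c2))
E
```

```text
deckT c [ 0.5711 -0.2923] len [0.1476 0.1883 0.1489 0.1929] ang [ -80.093  -171.6186  101.6724    8.0512]
deckS c [ 0.5695 -0.29  ] len [0.1503 0.1865 0.1423 0.1883] ang [ -81.5538 -171.0674   99.0749   11.3734]
collarS c [ 0.6138 -0.2838] len [0.1089 0.0734 0.1097 0.0707] ang [ -79.583  -170.6474   98.9783    8.6747]
collarT c [ 0.6163 -0.2875] len [0.1083 0.0719 0.1076 0.0736] ang [ -80.9176 -170.0901   99.9698   10.4771]
hoodT c [ 0.4327 -0.0332] len [0.1209 0.0886 0.1204 0.0896] ang [ -80.5411 -170.2706   99.9355   10.0987]
hoodS c [ 0.4327 -0.0297] len [0.1246 0.0879 0.1171 0.0846] ang [ -80.3205 -174.0599   98.1774   10.8881]
trayT c [ 0.6021 -0.0221] len [0.258  0.0856 0.2547 0.0839] ang [ -82.4223 -173.1987   97.1848    9.0187]
trayS c [ 0.6017 -0.0186] len [0.2604 0.0903 0.261  0.0831] ang [ -80.5985 -172.7022   97.809     6.8279]
loadtab (262.40697674418607, 179.03488372093022) [262.1935 179.5806] [259 178   8   5  31] (262.1388888888889, 167.41666666666666) [252.7083 155.5139] [248 152  12   9  72] click [ 0.6126 -0.0795  0.1178] 0.0012088381636470565 blob [ 0.611  -0.0682
[... 322 characters left out ...]
5.08139534883722) [340.3548 214.6774] [335 209  12  13  93] (350.75, 155.19444444444446) [349.2866 156.3354] [343 148  14  16 164] click [ 0.5134 -0.3021  0.1019] 0.0013072247761287418 blob [ 0.516  -0.3011  0.096 ] 0.0005465985818209355Traceback (most recent call last):
  File "<stdin>", line 19, in <module>
  File "h.py", line 20, in blob
    n,l,st,ce=cv2.connectedComponentsWithStats(m.astype(np.uint8)); k=1+np.argmax(st[1:,4]); return l==k,ce[k],st[k]
                                                                        ~~~~~~~~~^^^^^^^^^^
    return _wrapfunc(a, 'argmax', axis=axis, out=out, **kwds)
    return bound(*args, **kwds)
ValueError: attempt to get argmax of an empty sequence
```

jog_arm([
  {"slide":[0,0,-1],"turn":-0.18,"gripper":1},
  {"slide":[0,0,-1],"turn":-0.18,"gripper":1},
  {"slide":[0,0,0],"turn":-0.18,"gripper":1},
  {"slide":[0,0,0],"turn":-0.18,"gripper":1},
  {"slide":[0,0,0],"turn":-0.18,"gripper":1},
])

```text
t: 0.72
tool_pos: [0.1924, -0.6204, 0.2506]
tool_rot: [-179.9, -0.1, 69.1]
ft_force: [0.1, 0.1, 0.3]
finger_gap: 1.0
finger_force: 0.0
```

jog_arm([
  {"slide":[0,0,0],"turn":-0.18,"gripper":1},
  {"slide":[0,0,0],"turn":-0.18,"gripper":1},
  {"slide":[0,0,0],"turn":-0.145,"gripper":1},
  {"slide":[0,0,0],"turn":0,"gripper":1},
])

```text
t: 1.23
tool_pos: [0.1922, -0.6205, 0.2506]
tool_rot: [-180.0, -0.1, 97.6]
ft_force: [-0.4, -0.8, 0.6]
finger_gap: 1.001
finger_force: 0.0
```

Run:
```python
from h import *
np.set_printoptions(precision=4,suppress=True)
t=np.load('pics/top0.npy',allow_pickle=True).item(); s=np.load('pics/scene0.npy',allow_pickle=True).item()
for a,b in [((196,390),(347,457)),((283,375),(401,400))]:
    print(onz(t,*T(*a),.086),onz(s,*S(*b),.086),tri(t,T(*a),s,S(*b)))
```

```text
[ 0.4284 -0.0039  0.086 ] [0.4214 0.0016 0.086 ] (array([ 0.429, -0.004,  0.072]), np.float64(0.0027695991518264496))
[ 0.4387 -0.0607  0.086 ] [ 0.4329 -0.0542  0.086 ] (array([ 0.4399, -0.061 ,  0.0724]), np.float64(0.001341632279996658))
```

jog_arm([
  {"slide":[4,4,0],"turn":0,"gripper":1},
  {"slide":[4,4,0],"turn":0,"gripper":1},
  {"slide":[4,4,0],"turn":0,"gripper":1},
  {"slide":[4,4,0],"turn":0,"gripper":1},
  {"slide":[4,4,0],"turn":0,"gripper":1},
])

```text
t: 1.85
tool_pos: [0.3647, -0.3941, 0.2513]
tool_rot: [180.0, 0.0, 97.6]
ft_force: [-0.1, -0.1, -0.2]
finger_gap: 1.002
finger_force: 0.0
```

jog_arm([
  {"slide":[4,4,0],"turn":0,"gripper":1},
  {"slide":[4,4,0],"turn":0,"gripper":1},
  {"slide":[4,4,0],"turn":0,"gripper":1},
  {"slide":[4,4,0],"turn":0,"gripper":1},
  {"slide":[4,4,0],"turn":0,"gripper":1},
])

```text
t: 2.48
tool_pos: [0.5359, -0.1692, 0.2513]
tool_rot: [-180.0, 0.0, 97.6]
ft_force: [0.1, -0.5, 1.2]
finger_gap: 0.995
finger_force: 0.0
```

jog_arm([
  {"slide":[4,4.2,0],"turn":0,"gripper":1},
  {"slide":[4,4.2,0],"turn":0,"gripper":1},
  {"slide":[0,0,0],"turn":0,"gripper":1},
  {"slide":[0,0,0],"turn":0,"gripper":1},
])

```text
t: 2.98
tool_pos: [0.6071, -0.0806, 0.2508]
tool_rot: [-179.9, 0.1, 97.7]
ft_force: [-0.7, -1.4, 1.0]
finger_gap: 1.001
finger_force: 0.0
```

jog_arm([
  {"slide":[0.15,0.4,4],"turn":0,"gripper":1},
  {"slide":[0,0,4],"turn":0,"gripper":1},
  {"slide":[0,0,3.4],"turn":0,"gripper":1},
  {"slide":[0,0,0],"turn":0,"gripper":1},
])

```text
t: 3.48
tool_pos: [0.6084, -0.0807, 0.1347]
tool_rot: [-179.6, 0.0, 97.5]
ft_force: [-0.8, 0.2, -0.5]
finger_gap: 1.002
finger_force: 0.0
```

Run:
```python
from h import *
s=grab('scene');t=grab('top')
a=cv2.resize(s['bgr'][90:240,200:330],None,fx=4,fy=4,interpolation=cv2.INTER_CUBIC)
b=cv2.resize(t['bgr'][140:230,210:300],None,fx=4.2,fy=4.2,interpolation=cv2.INTER_CUBIC)
b=cv2.copyMakeBorder(b,0,600-b.shape[0],0,0,0)[:, :280]
cv2.imwrite('pics/g1.png',cv2.convertScaleAbs(np.hstack([a,b]),alpha=1.5))
```

```text
(no output)
```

View pics/g1.png

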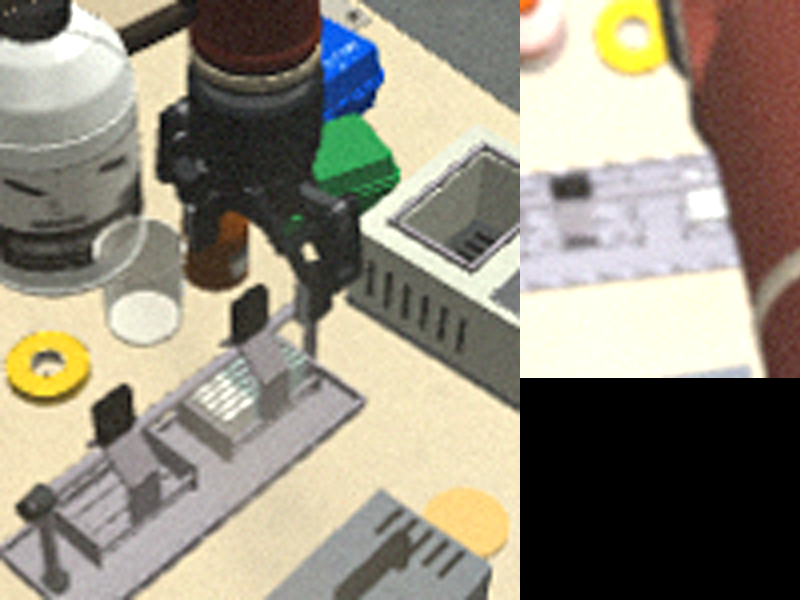

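The scene crop shows the gripper spanning the loaded tab, with the tab at (250,315) and the finger tips near (320,310) and (205,250). I'll check the offset numerically.

Run:
```python
from h import *
s=np.load('pics/scene0.npy',allow_pickle=True).item()
f=lambda p:((np.array(proj(s,p))-[200,90])*4).round()
st=read_state()['tool_pos']; print(st)
for dx in(-.0425,0,.0425): print(dx,f(st+[dx*.99,dx*.13,.013]))
for z in (.102,.119,.136): print('under',z,f([st[0],st[1],z]))
for x,y in [(.611,-.0785),(.611,-.0765),(.613,-.0785)]: print(x,y,f([x,y,.119]))
print(onz(s,200+250/4,90+315/4,.119))
```

```text
[ 0.61162367 -0.07948662  0.13839232]
-0.0425 [299. 308.]
0 [249. 273.]
0.0425 [200. 239.]
under 0.102 [249. 327.]
under 0.119 [249. 309.]
under 0.136 [249. 290.]
0.611 -0.0785 [248. 310.]
0.611 -0.0765 [245. 312.]
0.613 -0.0785 [246. 309.]
[ 0.60705432 -0.07702968  0.119     ]
```

jog_arm([
  {"slide":[0.1,-0.15,2],"turn":0,"gripper":1},
  {"slide":[0,0,1.1],"turn":0,"gripper":1},
  {"slide":[0,0,0],"turn":0,"gripper":1},
  {"slide":[0,0,0],"turn":0,"gripper":0.4},
  {"slide":[0,0,0],"turn":0,"gripper":0.4},
])

```text
t: 4.2
tool_pos: [0.6103, -0.0772, 0.1071]
tool_rot: [179.9, 0.0, 97.7]
ft_force: [-0.6, 0.6, -0.6]
finger_gap: 0.604
finger_force: 0.0
```

jog_arm([
  {"slide":[0,0,0],"turn":0,"gripper":0.2},
  {"slide":[0,0,0],"turn":0,"gripper":0},
  {"slide":[0,0,0],"turn":0,"gripper":0},
  {"slide":[0,0,0],"turn":0,"gripper":0},
  {"slide":[0,0,0],"turn":0,"gripper":0},
])

```text
t: 4.82
tool_pos: [0.6106, -0.0771, 0.1068]
tool_rot: [179.9, 0.0, 97.7]
ft_force: [1.8, -0.3, 1.6]
finger_gap: 0.103
finger_force: 60.6
```

jog_arm([
  {"slide":[0,0,-0.6],"turn":0,"gripper":0},
  {"slide":[0,0,-0.6],"turn":0,"gripper":0},
  {"slide":[0,0,-0.6],"turn":0,"gripper":0},
  {"slide":[0,0,0],"turn":0,"gripper":0},
  {"slide":[0,0,0],"turn":0,"gripper":0},
])

```text
t: 5.45
tool_pos: [0.6095, -0.0772, 0.1242]
tool_rot: [-180.0, -0.0, 97.7]
ft_force: [-0.0, -0.6, -2.0]
finger_gap: 0.107
finger_force: 60.4
```

jog_arm([
  {"slide":[0,-1.1,0],"turn":0,"gripper":0},
  {"slide":[0,-1.1,0],"turn":0,"gripper":0},
  {"slide":[0,-1.2,0],"turn":0,"gripper":0},
  {"slide":[0,-1.1,0],"turn":0,"gripper":0},
  {"slide":[0,0,0],"turn":0,"gripper":0},
])

```text
t: 6.08
tool_pos: [0.564, -0.0837, 0.1244]
tool_rot: [-179.9, 0.0, 97.7]
ft_force: [0.5, 0.3, -0.9]
finger_gap: 0.11
finger_force: 60.3
```

jog_arm([
  {"slide":[0,0,-2],"turn":0,"gripper":0},
  {"slide":[0,0,-3],"turn":0,"gripper":0},
  {"slide":[0,0,-3],"turn":0,"gripper":0},
  {"slide":[0,0,-3],"turn":0,"gripper":0},
  {"slide":[0,0,0],"turn":0,"gripper":0},
])

```text
t: 6.7
tool_pos: [0.5672, -0.0829, 0.2369]
tool_rot: [179.6, 0.1, 97.7]
ft_force: [0.1, 0.1, -2.7]
finger_gap: 0.104
finger_force: 60.3
```

jog_arm([
  {"slide":[-3,0,0],"turn":-0.033,"gripper":0},
  {"slide":[-5,0.6,0],"turn":0,"gripper":0},
  {"slide":[-5,0.6,0],"turn":0,"gripper":0},
  {"slide":[-5,0.6,0],"turn":0,"gripper":0},
  {"slide":[-2.7,0.6,0],"turn":0,"gripper":0},
])

```text
t: 7.32
tool_pos: [0.6214, -0.2878, 0.2317]
tool_rot: [-179.8, 0.0, 99.4]
ft_force: [0.0, 0.4, -1.5]
finger_gap: 0.105
finger_force: 60.4
```

jog_arm([
  {"slide":[0,0,0],"turn":0,"gripper":0},
  {"slide":[0,0,0],"turn":0,"gripper":0},
  {"slide":[0,0,0],"turn":0,"gripper":0},
])

```text
t: 7.7
tool_pos: [0.6225, -0.2814, 0.2341]
tool_rot: [-180.0, -0.1, 99.8]
ft_force: [-0.4, 0.2, -1.7]
finger_gap: 0.108
finger_force: 60.3
```

Run:
```python
from h import *
s=grab('scene');np.save('pics/s2.npy',s,allow_pickle=True)
print(read_state()['tool_pos'],read_state()['tool_rot'])
cv2.imwrite('pics/g2.png',cv2.convertScaleAbs(cv2.resize(s['bgr'][70:215,200:390],None,fx=4.1,fy=4.1,interpolation=cv2.INTER_CUBIC),alpha=1.5))
```

```text
[ 0.62250117 -0.281704    0.23432416] [-1.79995473e+02 -5.01519983e-02  9.97676788e+01]
```

View pics/g2.png

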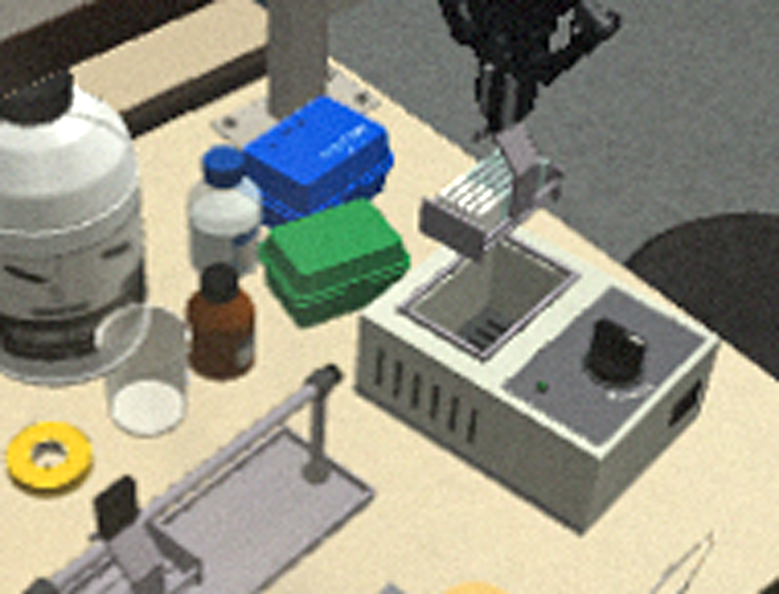

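The carrier hangs level above the dryer. Its lower corner (+y,−x) is at (488,260) and its left corner (+y,+x) at (420,232). The visible collar corners are (398,308), (483,358) and (580,275).

Run:
```python
from h import *
np.set_printoptions(precision=4,suppress=True)
s=np.load('pics/s2.npy',allow_pickle=True).item()
f=lambda x,y,z:onz(s,(x+.5)/4.1-.5+200,(y+.5)/4.1-.5+70,z)[:2]
R=lambda a:np.array([[np.cos(a),-np.sin(a)],[np.sin(a),np.cos(a)]])
st=read_state(); a=np.radians(st['tool_rot'][2]-90); zu=st['tool_pos'][2]-.0808
b1=f(488,260,zu);b2=f(420,232,zu)
print('carrier centre',b1-R(a)@[-.025,.044],b2-R(a)@[.025,.044],'len',np.linalg.norm(b1-b2))
t1=f(486,226,zu+.032-.01)
d=np.radians(9.6)
for p,l in [((398,308),[.037,.056]),((483,358),[-.037,.056]),((580,275),[-.037,-.056])]: print('well',f(*p,.091)-R(d)@l)
```

```text
carrier centre [ 0.6231 -0.2902] [ 0.6206 -0.2827] len 0.0494282999415228
well [ 0.6128 -0.2848]
well [ 0.616  -0.2849]
well [ 0.6143 -0.2828]
```

jog_arm([
  {"slide":[0.1,-0.75,1],"turn":0,"gripper":0},
  {"slide":[0,0,2],"turn":0,"gripper":0},
  {"slide":[0,0,2],"turn":0,"gripper":0},
  {"slide":[0,0,0],"turn":0,"gripper":0},
  {"slide":[0,0,0],"turn":0,"gripper":0},
])

```text
t: 8.38
tool_pos: [0.6151, -0.2837, 0.185]
tool_rot: [179.9, 0.0, 99.6]
ft_force: [0.2, -0.8, -1.0]
finger_gap: 0.101
finger_force: 60.4
```

Run:
```python
from h import *
s=grab('scene');np.save('pics/s3.npy',s,allow_pickle=True)
print(read_state()['tool_pos'],read_state()['tool_rot'])
cv2.imwrite('pics/g3.png',cv2.convertScaleAbs(cv2.resize(s['bgr'][95:180,280:380],None,fx=7,fy=7,interpolation=cv2.INTER_CUBIC),alpha=1.5))
```

```text
[ 0.61535816 -0.28378714  0.18544987] [1.79899797e+02 5.17241848e-02 9.96278894e+01]
```

View pics/g3.png

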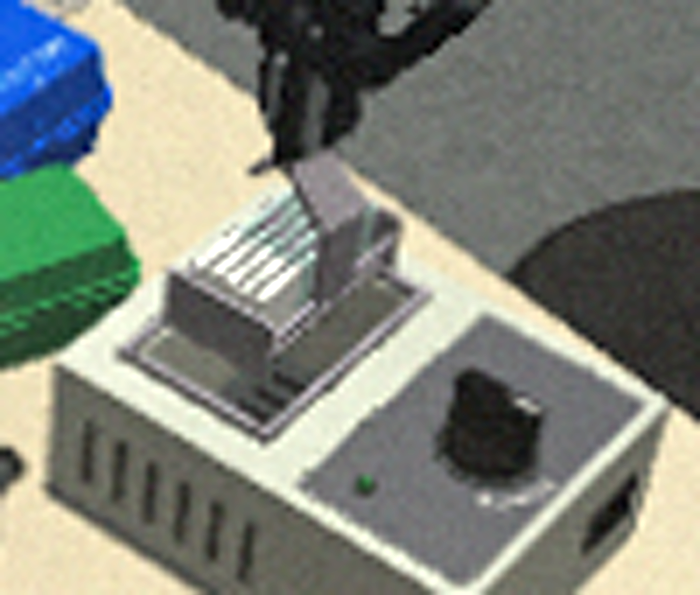

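The carrier is just above the well. Its underside corners are at (165,318) and (270,370), and the collar's outer corners at (120,352), (263,440) and (432,293).

Run:
```python
from h import *
np.set_printoptions(precision=4,suppress=True)
s=np.load('pics/s3.npy',allow_pickle=True).item()
f=lambda x,y,z:onz(s,(x+.5)/7-.5+280,(y+.5)/7-.5+95,z)[:2]
R=lambda a:np.array([[np.cos(a),-np.sin(a)],[np.sin(a),np.cos(a)]])
st=read_state(); d=np.radians(9.6); zu=st['tool_pos'][2]-.0808
for p,l in [((165,318),[.025,.044]),((270,370),[-.025,.044])]: print('carrier',f(*p,zu)-R(d)@l)
for p,l in [((120,352),[.037,.056]),((263,440),[-.037,.056]),((432,293),[-.037,-.056])]: print('well',f(*p,.091)-R(d)@l)
```

```text
carrier [ 0.6156 -0.2871]
carrier [ 0.6182 -0.291 ]
well [ 0.6124 -0.2845]
well [ 0.6151 -0.283 ]
well [ 0.6147 -0.2841]
```

jog_arm([
  {"slide":[0.35,-0.15,0],"turn":0,"gripper":0},
  {"slide":[0,0,0.7],"turn":0,"gripper":0},
  {"slide":[0,0,0.7],"turn":0,"gripper":0},
  {"slide":[0,0,0.7],"turn":0,"gripper":0},
  {"slide":[0,0,0],"turn":0,"gripper":0},
])

```text
t: 9.05
tool_pos: [0.6121, -0.2805, 0.1621]
tool_rot: [-179.9, -0.1, 99.6]
ft_force: [-0.8, -0.1, -1.3]
finger_gap: 0.098
finger_force: 60.2
```

No contact so far, so I'll continue down (about 6.1 cm in total).

jog_arm([
  {"slide":[0,0.1,1],"turn":0,"gripper":0},
  {"slide":[0,0,1],"turn":0,"gripper":0},
  {"slide":[0,0,1],"turn":0,"gripper":0},
  {"slide":[0,0,1],"turn":0,"gripper":0},
  {"slide":[0,0,0],"turn":0,"gripper":0},
])

```text
t: 9.68
tool_pos: [0.613, -0.2802, 0.1219]
tool_rot: [-179.9, -0.1, 99.6]
ft_force: [-0.7, -0.5, -0.9]
finger_gap: 0.1
finger_force: 60.2
```

jog_arm([
  {"slide":[0,0,0.8],"turn":0,"gripper":0},
  {"slide":[0,0,0.6],"turn":0,"gripper":0},
  {"slide":[0,0,0.4],"turn":0,"gripper":0},
  {"slide":[0,0,0],"turn":0,"gripper":0},
  {"slide":[0,0,0],"turn":0,"gripper":0},
])

```text
t: 10.3
tool_pos: [0.614, -0.2804, 0.1056]
tool_rot: [180.0, 0.0, 99.6]
ft_force: [0.5, -0.2, -0.8]
finger_gap: 0.104
finger_force: 60.4
```

jog_arm([
  {"slide":[0,0,0.2],"turn":0,"gripper":0},
  {"slide":[0,0,0.15],"turn":0,"gripper":0},
  {"slide":[0,0,0],"turn":0,"gripper":0},
  {"slide":[0,0,0],"turn":0,"gripper":0},
])

```text
t: 10.8
tool_pos: [0.6138, -0.2804, 0.1019]
tool_rot: [180.0, -0.0, 99.6]
ft_force: [-0.0, 0.3, -0.7]
finger_gap: 0.104
finger_force: 60.4
```

jog_arm([
  {"slide":[0,0,0.15],"turn":0,"gripper":0},
  {"slide":[0,0,0],"turn":0,"gripper":0},
  {"slide":[0,0,0],"turn":0,"gripper":0},
])

```text
t: 11.18
tool_pos: [0.6142, -0.2804, 0.1009]
tool_rot: [179.9, 0.0, 99.6]
ft_force: [-0.0, 0.2, 2.1]
finger_gap: 0.102
finger_force: 60.7
```

jog_arm([
  {"slide":[0,0,0.1],"turn":0,"gripper":0},
  {"slide":[0,0,0],"turn":0,"gripper":0},
  {"slide":[0,0,0],"turn":0,"gripper":0},
])

```text
t: 11.55
tool_pos: [0.6143, -0.2804, 0.1008]
tool_rot: [179.9, 0.0, 99.6]
ft_force: [-1.6, 0.7, 6.6]
finger_gap: 0.105
finger_force: 61.5
```

jog_arm([
  {"slide":[0,0,-0.05],"turn":0,"gripper":0.3},
  {"slide":[0,0,0],"turn":0,"gripper":0.6},
  {"slide":[0,0,0],"turn":0,"gripper":0.6},
  {"slide":[0,0,0],"turn":0,"gripper":0.6},
  {"slide":[0,0,-1],"turn":0,"gripper":0.6},
])

```text
t: 12.18
tool_pos: [0.6131, -0.2801, 0.1091]
tool_rot: [-179.9, -0.1, 99.6]
ft_force: [0.4, 0.7, -0.3]
finger_gap: 0.601
finger_force: 0.0
```

jog_arm([
  {"slide":[0,0,-3],"turn":0,"gripper":0.8},
  {"slide":[0,0,-4],"turn":0,"gripper":1},
  {"slide":[0,0,-4],"turn":0,"gripper":1},
  {"slide":[4,-2,0],"turn":0,"gripper":1},
  {"slide":[5,-3,0],"turn":0,"gripper":1},
])

```text
t: 12.8
tool_pos: [0.5499, -0.1996, 0.2211]
tool_rot: [179.8, 0.1, 99.5]
ft_force: [0.8, 0.5, 0.8]
finger_gap: 0.995
finger_force: 0.0
```

jog_arm([
  {"slide":[5,-3,0],"turn":0,"gripper":1},
  {"slide":[5,-3,0],"turn":0,"gripper":1},
  {"slide":[5,-3,0],"turn":0,"gripper":1},
  {"slide":[0,0,0],"turn":0,"gripper":1},
  {"slide":[0,0,0],"turn":0,"gripper":1},
])

```text
t: 13.42
tool_pos: [0.4366, -0.0677, 0.2207]
tool_rot: [179.9, 0.1, 99.6]
ft_force: [0.4, -0.7, 0.6]
finger_gap: 0.999
finger_force: 0.0
```

Run:
```python
from h import *
s=grab('scene');t=grab('top');np.save('pics/s4.npy',s,allow_pickle=True)
print(read_state()['tool_pos'],read_state()['tool_rot'])
a=cv2.resize(s['bgr'][95:245,255:385],None,fx=4,fy=4,interpolation=cv2.INTER_CUBIC)
b=cv2.resize(t['bgr'][155:240,305:370],None,fx=4.2,fy=4.2,interpolation=cv2.INTER_CUBIC)
b=cv2.copyMakeBorder(b,0,600-b.shape[0],0,0,0)
cv2.imwrite('pics/g4.png',cv2.convertScaleAbs(np.hstack([a,b]),alpha=1.5))
```

```text
[ 0.43688668 -0.06834085  0.2202072 ] [1.79907557e+02 3.27004634e-02 9.95009910e+01]
```

View pics/g4.png

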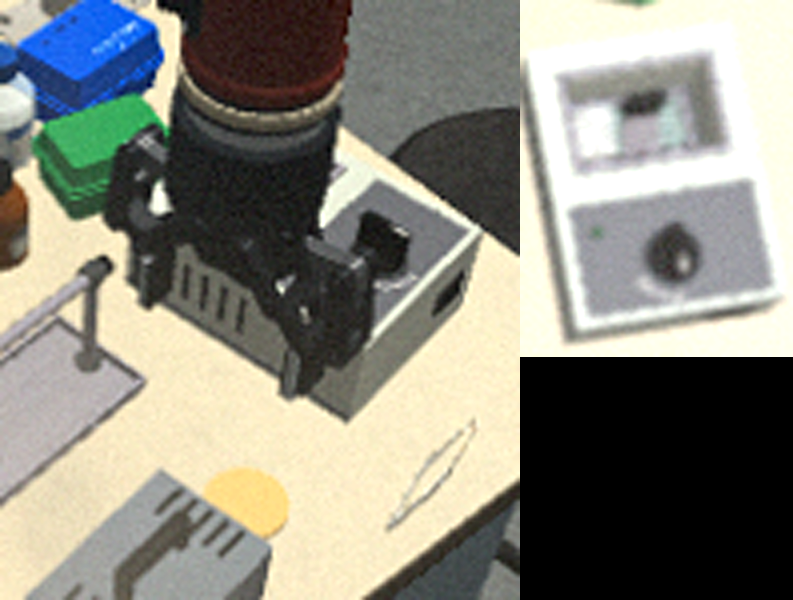

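The carrier stands upright in the well with its tab mid-well (top crop at (645,100)). Next is the hood handle at about (.4335, −.0325).

jog_arm([
  {"slide":[3.6,-0.1,2],"turn":0,"gripper":1},
  {"slide":[0,0,4],"turn":0,"gripper":1},
  {"slide":[0,0,4],"turn":0,"gripper":1},
  {"slide":[0,0,0],"turn":0,"gripper":1},
  {"slide":[0,0,0],"turn":0,"gripper":1},
])

```text
t: 14.15
tool_pos: [0.43, -0.0322, 0.1206]
tool_rot: [179.9, 0.0, 99.6]
ft_force: [0.2, 0.7, 0.3]
finger_gap: 1.001
finger_force: 0.0
```

jog_arm([
  {"slide":[0,0,3],"turn":0,"gripper":1},
  {"slide":[0,0,2.4],"turn":0,"gripper":1},
  {"slide":[0,0,0],"turn":0,"gripper":1},
  {"slide":[0,0,0],"turn":0,"gripper":0.5},
])

```text
t: 14.65
tool_pos: [0.43, -0.0319, 0.0673]
tool_rot: [179.8, 0.0, 99.6]
ft_force: [-0.1, -0.1, -0.5]
finger_gap: 0.819
finger_force: 0.0
```

jog_arm([
  {"slide":[0,0,0],"turn":0,"gripper":0.3},
  {"slide":[0,0,0],"turn":0,"gripper":0},
  {"slide":[0,0,0],"turn":0,"gripper":0},
  {"slide":[0,0,0],"turn":0,"gripper":0},
  {"slide":[0,0,0],"turn":0,"gripper":0},
])

```text
t: 15.28
tool_pos: [0.4283, -0.0319, 0.0657]
tool_rot: [-180.0, -0.0, 99.6]
ft_force: [-0.0, -0.3, -0.5]
finger_gap: 0.126
finger_force: 60.9
```

jog_arm([
  {"slide":[0,0,-0.5],"turn":0,"gripper":0},
  {"slide":[0,0,-3],"turn":0,"gripper":0},
  {"slide":[0,0,-4],"turn":0,"gripper":0},
  {"slide":[0,0,-4],"turn":0,"gripper":0},
  {"slide":[0,0,-4],"turn":0,"gripper":0},
])

```text
t: 15.9
tool_pos: [0.4277, -0.0319, 0.2221]
tool_rot: [-179.9, -0.0, 99.6]
ft_force: [0.2, 0.0, -1.8]
finger_gap: 0.128
finger_force: 60.8
```

jog_arm([
  {"slide":[0,0,0],"turn":0,"gripper":0},
  {"slide":[-3,1.5,0],"turn":0,"gripper":0},
  {"slide":[-4,2,0],"turn":0,"gripper":0},
  {"slide":[-4,2,0],"turn":0,"gripper":0},
  {"slide":[-4,2,0],"turn":0,"gripper":0},
])

```text
t: 16.52
tool_pos: [0.5269, -0.1681, 0.2188]
tool_rot: [-179.8, -0.1, 99.6]
ft_force: [1.2, 0.6, -1.2]
finger_gap: 0.122
finger_force: 60.7
```

jog_arm([
  {"slide":[-4,2,0],"turn":0,"gripper":0},
  {"slide":[-4,2,0],"turn":0,"gripper":0},
  {"slide":[-3,1.5,0],"turn":0,"gripper":0},
  {"slide":[-2,1,0],"turn":0,"gripper":0},
  {"slide":[0,0,0],"turn":0,"gripper":0},
])

```text
t: 17.15
tool_pos: [0.6123, -0.286, 0.2175]
tool_rot: [-179.7, -0.1, 99.5]
ft_force: [0.9, 0.6, -2.6]
finger_gap: 0.126
finger_force: 60.7
```

jog_arm([
  {"slide":[0,0,0],"turn":0,"gripper":0},
  {"slide":[0,0,0],"turn":0,"gripper":0},
])

```text
t: 17.4
tool_pos: [0.613, -0.2829, 0.2206]
tool_rot: [-179.9, -0.1, 99.7]
ft_force: [-0.2, 1.2, -1.9]
finger_gap: 0.13
finger_force: 60.7
```

jog_arm([
  {"slide":[-0.35,0.15,1.5],"turn":0,"gripper":0},
  {"slide":[0,0,2],"turn":0,"gripper":0},
  {"slide":[0,0,1.7],"turn":0,"gripper":0},
  {"slide":[0,0,0],"turn":0,"gripper":0},
  {"slide":[0,0,0],"turn":0,"gripper":0},
])

```text
t: 18.02
tool_pos: [0.616, -0.2877, 0.1693]
tool_rot: [179.9, 0.0, 99.6]
ft_force: [-0.3, 0.2, -1.9]
finger_gap: 0.124
finger_force: 60.7
```

Run:
```python
from h import *
s=grab('scene');np.save('pics/s5.npy',s,allow_pickle=True)
print(read_state()['tool_pos'],read_state()['tool_rot'])
cv2.imwrite('pics/g5.png',cv2.convertScaleAbs(cv2.resize(s['bgr'][95:180,280:380],None,fx=7,fy=7,interpolation=cv2.INTER_CUBIC),alpha=1.5))
```

```text
[ 0.61622105 -0.28771387  0.16971383] [1.79898870e+02 4.21006069e-02 9.96317085e+01]
```

View pics/g5.png

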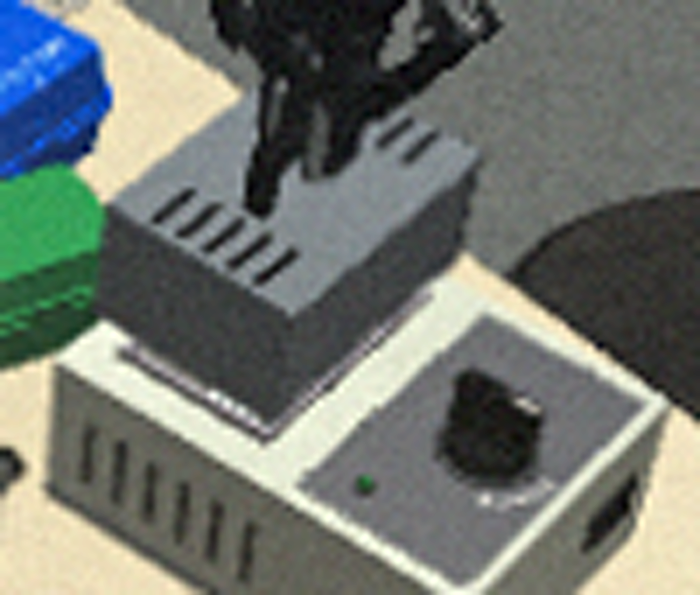

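The hood hovers over the collar. Its front bottom corner is at ≈(272,425) and its right bottom corner at ≈(468,250). The collar's front corner is at (263,440).

Run:
```python
from h import *
np.set_printoptions(precision=4,suppress=True)
s=np.load('pics/s5.npy',allow_pickle=True).item()
f=lambda x,y,z:onz(s,(x+.5)/7-.5+280,(y+.5)/7-.5+95,z)[:2]
R=lambda a:np.array([[np.cos(a),-np.sin(a)],[np.sin(a),np.cos(a)]])
d=np.radians(9.6)
st=read_state()['tool_pos']; zu=st[2]-.0657
for p,l,z in [((272,425),[-.044,.063],zu),((468,250),[-.044,-.063],zu),((294,316),[-.044,.063],zu+.058),((105,206),[.044,.063],zu+.058),((482,153),[-.044,-.063],zu+.058)]: print('hood',f(*p,z)-R(d)@l)
print(np.linalg.norm(f(294,316,zu+.058)-f(482,153,zu+.058)))
for p,l in [((263,440),[-.037,.056]),((432,293),[-.037,-.056]),((120,352),[.037,.056])]: print('well',f(*p,.091)-R(d)@l)
w=np.array([.6145,-.284])
print('pred corners px', [((np.array(proj(s,[*(w+R(d)@l),z]))-[280,95])*7).round() for l,z in [([-.044,.063],zu),([-.044,.063],zu+.058),([-.044,-.063],zu+.058),([.044,.063],zu+.058)]])
```

```text
hood [ 0.6184 -0.287 ]
hood [ 0.6206 -0.2944]
hood [ 0.6157 -0.287 ]
hood [ 0.6168 -0.2878]
hood [ 0.6164 -0.2848]
0.12394026867773232
well [ 0.6151 -0.283 ]
well [ 0.6147 -0.2841]
well [ 0.6124 -0.2845]
pred corners px [array([270., 431.]), array([287., 318.]), array([481., 153.]), array([ 98., 210.])]
```

jog_arm([
  {"slide":[0.28,-0.14,0],"turn":0,"gripper":0},
  {"slide":[0,0,0],"turn":0,"gripper":0},
  {"slide":[0,0,0.5],"turn":0,"gripper":0},
  {"slide":[0,0,0.4],"turn":0,"gripper":0},
  {"slide":[0,0,0],"turn":0,"gripper":0},
])

```text
t: 18.7
tool_pos: [0.6132, -0.2851, 0.159]
tool_rot: [-179.9, -0.0, 99.6]
ft_force: [0.1, -0.3, -2.3]
finger_gap: 0.128
finger_force: 60.8
```

jog_arm([
  {"slide":[0,0,0.3],"turn":0,"gripper":0},
  {"slide":[0,0,0.2],"turn":0,"gripper":0},
  {"slide":[0,0,0],"turn":0,"gripper":0},
  {"slide":[0,0,0],"turn":0,"gripper":0},
])

```text
t: 19.2
tool_pos: [0.6137, -0.2852, 0.1549]
tool_rot: [180.0, 0.0, 99.6]
ft_force: [0.3, -0.1, -1.2]
finger_gap: 0.13
finger_force: 60.8
```

Below the collar top with no contact. I'll seat it now.

jog_arm([
  {"slide":[0,0,0.2],"turn":0,"gripper":0},
  {"slide":[0,0,0.15],"turn":0,"gripper":0},
  {"slide":[0,0,0],"turn":0,"gripper":0},
  {"slide":[0,0,0],"turn":0,"gripper":0},
])

```text
t: 19.7
tool_pos: [0.6137, -0.2851, 0.1513]
tool_rot: [180.0, -0.0, 99.6]
ft_force: [-0.1, -0.4, -1.9]
finger_gap: 0.126
finger_force: 60.8
```

jog_arm([
  {"slide":[0,0,0.15],"turn":0,"gripper":0},
  {"slide":[0,0,0],"turn":0,"gripper":0},
  {"slide":[0,0,0],"turn":0,"gripper":0},
])

```text
t: 20.08
tool_pos: [0.6143, -0.2851, 0.1506]
tool_rot: [179.9, 0.0, 99.6]
ft_force: [-0.0, -0.2, 1.8]
finger_gap: 0.128
finger_force: 61.3
```

jog_arm([
  {"slide":[0,0,-0.05],"turn":0,"gripper":0.3},
  {"slide":[0,0,0],"turn":0,"gripper":0.6},
  {"slide":[0,0,0],"turn":0,"gripper":0.6},
  {"slide":[0,0,-1],"turn":0,"gripper":0.6},
  {"slide":[0,0,-4],"turn":0,"gripper":0.6},
])

```text
t: 20.7
tool_pos: [0.612, -0.2849, 0.1986]
tool_rot: [-179.7, -0.2, 99.6]
ft_force: [0.5, -0.5, -0.4]
finger_gap: 0.602
finger_force: 0.0
```

jog_arm([
  {"slide":[0,0,-4],"turn":0,"gripper":0.6},
  {"slide":[0,-5,0],"turn":0,"gripper":0.6},
  {"slide":[0,-5.2,0],"turn":0,"gripper":0.6},
  {"slide":[0,0,0],"turn":0.175,"gripper":0.6},
  {"slide":[0,0,0],"turn":0.175,"gripper":0.6},
])

```text
t: 21.32
tool_pos: [0.5124, -0.3028, 0.2415]
tool_rot: [179.9, 0.0, 79.2]
ft_force: [0.1, 0.3, -0.8]
finger_gap: 0.602
finger_force: 0.0
```

jog_arm([
  {"slide":[0,0,0],"turn":0.175,"gripper":0.6},
  {"slide":[0,0,0],"turn":0.175,"gripper":0.6},
  {"slide":[0,0,0],"turn":0.175,"gripper":0.6},
  {"slide":[0,0,0],"turn":0.175,"gripper":0.6},
  {"slide":[0,0,0],"turn":0.175,"gripper":0.6},
])

```text
t: 21.95
tool_pos: [0.5134, -0.302, 0.2412]
tool_rot: [180.0, -0.1, 29.1]
ft_force: [0.3, -0.2, -0.7]
finger_gap: 0.597
finger_force: 0.0
```

jog_arm([
  {"slide":[0,0,0],"turn":0.175,"gripper":0.6},
  {"slide":[0,0,0],"turn":0.17,"gripper":0.6},
  {"slide":[0,0,0],"turn":0,"gripper":0.6},
  {"slide":[0,0,0],"turn":0,"gripper":0.6},
])

```text
t: 22.45
tool_pos: [0.5133, -0.3021, 0.2407]
tool_rot: [180.0, -0.0, 9.8]
ft_force: [0.4, 0.1, 0.0]
finger_gap: 0.601
finger_force: 0.0
```

Run:
```python
from h import *
np.set_printoptions(precision=4,suppress=True)
s=grab('scene');st=read_state();print(st['tool_pos'],st['tool_rot'],st['qpos'])
cv2.imwrite('pics/g6.png',cv2.convertScaleAbs(cv2.resize(s['bgr'][95:180,280:380],None,fx=7,fy=7,interpolation=cv2.INTER_CUBIC),alpha=1.5))
```

```text
[ 0.5132 -0.3021  0.2406] [-179.9994   -0.0261    9.7967] [ 31.0597  29.819   -4.2685  90.266    2.431   59.9855 -54.0643]
```

View pics/g6.png

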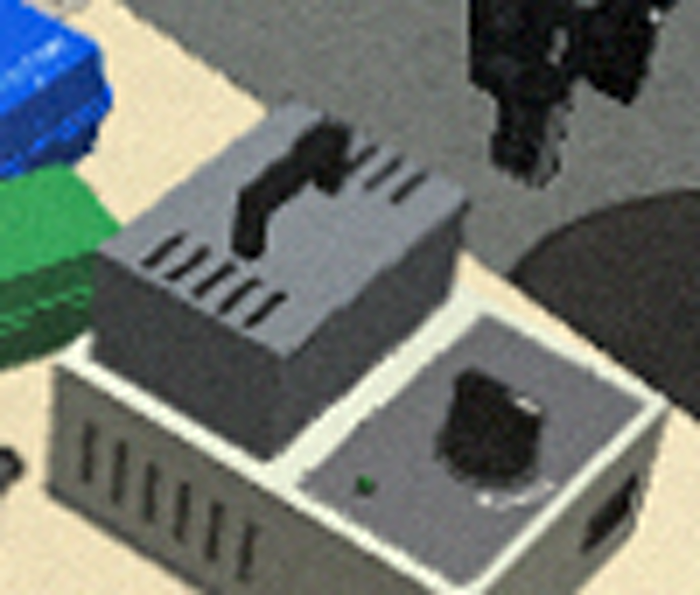

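The hood is seated squarely on the deck, with its front corner at (275,460). I'll lower onto the knob and grip it.

jog_arm([
  {"slide":[0.1,0,4],"turn":0,"gripper":0.6},
  {"slide":[0,0,4],"turn":0,"gripper":0.6},
  {"slide":[0,0,4],"turn":0,"gripper":0.6},
  {"slide":[0,0,2.1],"turn":0,"gripper":0.6},
  {"slide":[0,0,0],"turn":0,"gripper":0.6},
])

```text
t: 23.12
tool_pos: [0.513, -0.3014, 0.0977]
tool_rot: [-179.8, 0.2, 9.7]
ft_force: [0.3, 0.0, 0.8]
finger_gap: 0.602
finger_force: 0.0
```

jog_arm([
  {"slide":[0,0,0],"turn":0,"gripper":0.3},
  {"slide":[0,0,0],"turn":0,"gripper":0},
  {"slide":[0,0,0],"turn":0,"gripper":0},
  {"slide":[0,0,0],"turn":0,"gripper":0},
  {"slide":[0,0,0],"turn":0,"gripper":0},
])

```text
t: 23.75
tool_pos: [0.5148, -0.302, 0.1009]
tool_rot: [179.9, -0.1, 9.7]
ft_force: [-1.0, 1.2, 7.0]
finger_gap: 0.101
finger_force: 59.9
```

jog_arm([
  {"slide":[0,0,-0.2],"turn":0.15,"gripper":0},
  {"slide":[0,0,0],"turn":0.15,"gripper":0},
  {"slide":[0,0,0],"turn":0.15,"gripper":0},
  {"slide":[0,0,0],"turn":0.15,"gripper":0},
  {"slide":[0,0,0],"turn":0.15,"gripper":0},
])

```text
t: 24.38
tool_pos: [0.5149, -0.3015, 0.101]
tool_rot: [-180.0, -0.1, -33.5]
ft_force: [2.6, 0.8, -4.1]
finger_gap: 0.104
finger_force: 59.4
```

jog_arm([
  {"slide":[0,0,0],"turn":0.15,"gripper":0},
  {"slide":[0,0,0],"turn":0.1,"gripper":0},
  {"slide":[0,0,0],"turn":0.06,"gripper":0},
  {"slide":[0,0,0],"turn":0,"gripper":0},
  {"slide":[0,0,0],"turn":0,"gripper":0},
])

```text
t: 25.0
tool_pos: [0.515, -0.3013, 0.101]
tool_rot: [-179.9, -0.0, -50.9]
ft_force: [3.1, -0.1, -4.9]
finger_gap: 0.097
finger_force: 59.3
```

```bash
python3 -c "
from h import *
s=read_state();print(s['tool_pos'],s['tool_rot'],s['moment'],s['ft_force'],s['finger_gap'])"
```

```text
[ 0.51499942 -0.30131736  0.10101092] [-1.79926095e+02 -2.11654728e-02 -5.09338548e+01] [ 0.01426415 -0.60937815  0.29279588] [ 3.05016054 -0.12604779 -4.93427054] 0.09671747178219965
```

jog_arm([
  {"slide":[0,0,0],"turn":0.06,"gripper":0},
  {"slide":[0,0,0],"turn":0.04,"gripper":0},
  {"slide":[0,0,0],"turn":0,"gripper":0},
  {"slide":[0,0,0],"turn":0,"gripper":0},
])

```text
t: 25.5
tool_pos: [0.515, -0.3013, 0.1011]
tool_rot: [-179.9, -0.0, -56.6]
ft_force: [4.7, 0.6, -6.8]
finger_gap: 0.1
finger_force: 77.3
```

```bash
python3 -c "
from h import *
s=read_state();print(s['tool_pos'],s['tool_rot'],s['moment'],s['ft_force'],s['finger_gap'])"
```

```text
[ 0.51495445 -0.3013019   0.10112842] [-1.79949429e+02 -1.23919220e-02 -5.65855873e+01] [ 0.07485798 -1.03477876  1.55997413] [ 4.70549669  0.6221969  -6.84570265] 0.10000901954128934
```

The moment has risen to 1.6 N m, so the knob is at its stop. I'll let go and lift.

jog_arm([
  {"slide":[0,0,0],"turn":0,"gripper":0.55},
  {"slide":[0,0,0],"turn":0,"gripper":0.55},
  {"slide":[0,0,0],"turn":0,"gripper":0.55},
  {"slide":[0,0,-1.5],"turn":0,"gripper":0.55},
  {"slide":[0,0,-4],"turn":0,"gripper":0.55},
])

```text
t: 26.12
tool_pos: [0.513, -0.3024, 0.1565]
tool_rot: [179.9, 0.1, -56.9]
ft_force: [0.3, -0.1, 0.4]
finger_gap: 0.555
finger_force: 0.0
```

jog_arm([
  {"slide":[0,0,-5],"turn":0,"gripper":0.55},
  {"slide":[0,0,-4],"turn":0,"gripper":0.55},
  {"slide":[0,0,0],"turn":0,"gripper":0.55},
  {"slide":[0,0,0],"turn":0,"gripper":0.55},
  {"slide":[0,0,0],"turn":0,"gripper":0.55},
])

```text
t: 26.75
tool_pos: [0.5134, -0.3017, 0.2453]
tool_rot: [179.9, 0.1, -56.8]
ft_force: [0.7, 0.0, 1.1]
finger_gap: 0.55
finger_force: 0.0
```

Run:
```python
from h import *
s=grab('scene')
cv2.imwrite('pics/g7.png',cv2.convertScaleAbs(cv2.resize(s['bgr'][95:255,190:390],None,fx=3.7,fy=3.7,interpolation=cv2.INTER_CUBIC),alpha=1.5))
```

```text
(no output)
```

View pics/g7.png

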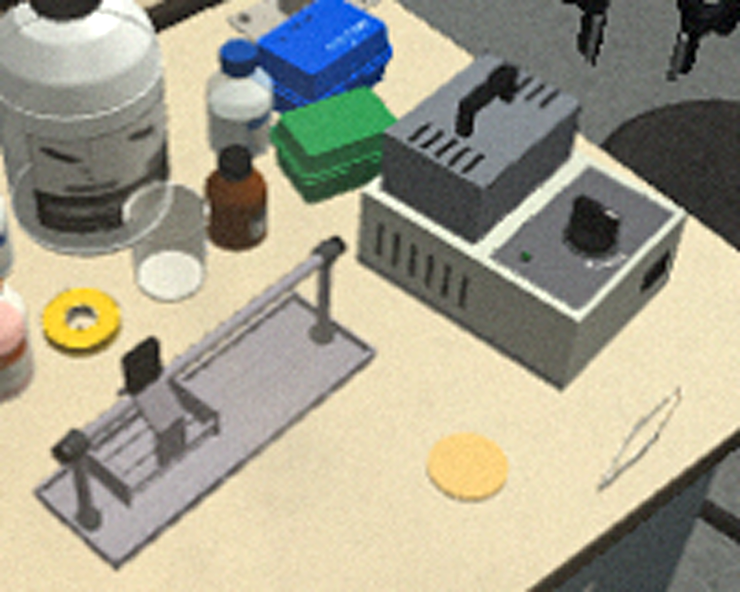

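The hood is seated, the knob at (593,225) is back at rest, the empty carrier still hangs, and the bystanders in view haven't moved. I'm handing in the job.

```bash
python3 -c "
from rig import ticket; print(ticket.job_done())"
```

```text
the job is handed in; nothing more can be done
None
```

The loaded carrier stands in the dryer's well with the hood seated over it, the knob was turned to its stop and sprang back, and the job is handed in (about 27 s on the robot's clock; no verdict was returned).

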